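# Shut the curing boxes and hold the lamp paddle

## Robot

A 6-joint arm with a two-finger parallel gripper is mounted at the origin on the work surface. World frame = base frame: x ahead of the robot, y to its left, z up, the work surface at z = 0. Lengths are in m, angles in rad, forces in N, time in s.
With the tool pointing down it reaches from about 0.35 to 0.975 m from the base axis. Payload 7.1 kg.
Tool frame: the origin (TCP) lies at the very end of the fingers, on their centre line; the grasp point (between the pads) lies 19 mm behind it; z points along the fingers, y is the line along which they close (so a half turn about z gives the same grasp; the last joint's range is limited). The gripper opens to 88 mm and grips with 3 to 60 N. Pads are 20 mm wide; open, the fingers measure 115 mm over their backs; the gripper's body (75 mm by 178 mm) begins 61 mm behind the grasp point.
Start: joints at [1.233, 0.423, 1.63, -0, 1.089, -0.019], TCP at [0.196, 0.594, 0.193] pointing down, gripper open.
Joint ranges: [-3, 3], [-0.9, 2.11], [0.09, 2.58], [-1.31, 4.45], [0.11, 2.69], [-2.54, 2.54]. Speed limits (rad/s): [2.39, 2.39, 3.01, 3.14, 3.14, 3.14].

## Interface

Orientations are given as a unit quaternion [x, y, z, w].
In Python, from rig import bot, jaws, kin, read_camera gives the robot as it stands. Calls block until the motion is done:
- bot.reach(position, orientation): joint-space move of the TCP to a pose.
- bot.servo_line(position, frame=None, v=0.15, until_force=None): straight line of the TCP; frame=None keeps the orientation; v is the mean speed in m/s. With until_force (N) it stops when the force on the tool has changed by that much, and returns True; else False.
- bot.movej(angles): joint-space move.
- jaws.command_gripper(opening, newtons=None): finger opening in m; newtons is the grip in N (None keeps the last); returns when the fingers have stopped.
- bot.hold(seconds).
- kin.ik(position, orientation): joint angles nearest the present ones, or None.
- read_camera(name): name is "scene" or "top"; returns a dict with "image" (480x640x3 uint8, red, green, blue), "K" (3x3 intrinsics, pixels), "k1" (the pictures are not rectified: a ray, as slopes to the right and down, at radius r is drawn at 1 + k1 r^2 times it, then the intrinsics apply), "R" (3x3) and "t" (3): a world point X has camera coordinates R X + t. Camera axes: x right, y down, z forward; pixel columns grow to the right and rows downward; lengths in m; the calibration is good to about 2 mm. A picture is of the moment at which its call begins. There is no depth.
A pose or a line that the arm cannot do raises bot.PlanningError and nothing moves.
- bot.sign_off(): hands the job in; it is judged then, once.
Readings, each from a call of its own:
- bot.current_time_s(): time.
- bot.current_qpos(): joint angles.
- bot.current_qd(): joint speeds.
- bot.current_tau(): joint torques, N m.
- bot.current_eef_pos(): TCP position.
- bot.current_tool_rot(): TCP orientation.
- bot.current_wrist_force(): force on the tool from outside, world axes, zero at the start.
- bot.current_moment(): the same for the moment, N m.
- bot.current_gripper_width(): finger opening in m.
- bot.current_grip_force(): force on a finger pad.
Only numpy, scipy, OpenCV 4.12 (cv2) and the standard library are available. Lean on these libraries where they do the work, as an engineer would, in place of code of your own. Each camera call takes 0.05 s, during which the arm holds its last target. There are 200 camera calls.

## Task

Close the raised covers of the two curing boxes, pressing each down until its catch holds it fully shut over the earrings inside, and leave the paddle of the lamp switch alone until both are shut. Then push the sprung paddle down to the middle of its travel, where it lies level, never down to its bottom stop, which trips the lamp, and finish while still holding it level. Leave the earrings in their boxes and everything else on the bench where it stands.

Things in the scene. Friction and masses are not known exactly. Their poses are not given: they have to be found in the camera images.
- hinge_a (a point): Centre of the hinge line of a curing box, 45 mm above the bench, at the box's rear edge. Box: grey metal tray 130 mm long (x), 110 wide (y), 45 high, on a 168 x 130 mm dark foot plate with a 42 mm high catch block in front, fixed to the bench, two plain white ceramic hoops inside. Site axes: z up, y along the hinge, -x from the hinge towards the cover's free front edge.
- cover_a (a joint): Angle of that box's cover (rad): 0 fully shut on the rim, grows as the front edge rises, stop at 1.0; starts at rest at 0.6 to 0.9. Closing takes about 3 N at the front edge; from 0.07 a spring catch adds about 6 N, then holds it shut below 0.015; let go before that, it springs up. Push from above near the front edge, along its arc, down to the stop.
- cover_a_press (a point): Point to press on the upper face of that cover (aluminium plate 130 x 110 x 7 mm, with a 40 mm wide tab reaching 18 mm past its front edge): on its centre line, 115 mm from the hinge line, 15 mm behind the front edge, 7.5 mm above the hinge plane; moves with the cover. Same axes as hinge_a when shut.
- hinge_b (a point): Centre of the hinge line of a curing box, 45 mm above the bench, at the box's rear edge. Box: grey metal tray 130 mm long (x), 110 wide (y), 45 high, on a 168 x 130 mm dark foot plate with a 42 mm high catch block in front, fixed to the bench, two veined stone hoops inside. Site axes: z up, y along the hinge, -x from the hinge towards the cover's free front edge.
- cover_b (a joint): Angle of that box's cover (rad): 0 fully shut on the rim, grows as the front edge rises, stop at 1.0; starts at rest at 0.6 to 0.9. Closing takes about 3 N at the front edge; from 0.07 a spring catch adds about 6 N, then holds it shut below 0.015; let go before that, it springs up. Push from above near the front edge, along its arc, down to the stop.
- cover_b_press (a point): Point to press on the upper face of that cover (aluminium plate 130 x 110 x 7 mm, with a 40 mm wide tab reaching 18 mm past its front edge): on its centre line, 115 mm from the hinge line, 15 mm behind the front edge, 7.5 mm above the hinge plane; moves with the cover. Same axes as hinge_b when shut.
- paddle_hinge (a point): Centre of the hinge line of the lamp switch's paddle, 75 mm above the bench. Switch: black base plate 160 x 100 x 16 mm fixed to the bench, two grey cheeks 100 mm high at its rear carry the hinge. Site axes: z up, y along the hinge, -x from the hinge towards the paddle's free end.
- paddle (a joint): Downward travel of the sprung paddle (rad): 0 released, free end 0.3 rad above level; 0.3 mid-travel, level, its steel upper face flush with the top of the small steel index post beside it (79 mm above the bench); 0.6 bottom stop. The lamp runs from 0.2 to 0.4 and trips beyond 0.5. Springs back when let go; takes about 3 N to start, 5.5 N at mid-travel, 8 N at the bottom.
- paddle_press (a point): Point to push down from above: on the upper face of the paddle's rubber grip, on its centre line, 90 mm from the hinge line, 4 mm above the paddle's middle plane; moves with it. Paddle: steel strip 40 mm wide, 8 mm thick, reaching 115 mm from the hinge, dark rubber grip 44 mm wide on the last 45 mm. The index post's inner side is 33 mm from the centre line.
- hoop_a1: Earring hoop, flat ring 38 mm outside, 22 mm hole, 5 mm thick, lying loose on the cork floor of the box of hinge_a; origin at the centre of its underside, z up. Stays in its box.
- hoop_a2: Earring hoop, flat ring 38 mm outside, 22 mm hole, 5 mm thick, lying loose on the cork floor of the box of hinge_a; origin at the centre of its underside, z up. Stays in its box.
- hoop_b1: Earring hoop, flat ring 38 mm outside, 22 mm hole, 5 mm thick, lying loose on the cork floor of the box of hinge_b; origin at the centre of its underside, z up. Stays in its box.
- hoop_b2: Earring hoop, flat ring 38 mm outside, 22 mm hole, 5 mm thick, lying loose on the cork floor of the box of hinge_b; origin at the centre of its underside, z up. Stays in its box.
- glue_white: White glue bottle with black cap, 34 mm across, 85 mm high, standing; a bystander, to be left alone. Origin at the underside.
- glue_black: Black glue bottle, 38 mm across, 95 mm high, standing; a bystander, to be left alone. Origin at the underside.
- stud_dish: White ceramic dish for studs, 48 mm across, 18 mm high; a bystander, to be left alone. Origin at the underside.
- pencil: Green pencil, 134 mm long, 7 mm thick, lying along its x; a bystander, to be left alone. Origin at the underside.
- mandrel: Steel ring mandrel: upright tapering rod 110 mm high on a 48 mm round foot; a bystander, to be left alone. Origin at the underside.
- bead_jar: Glass bead jar with metal lid, 52 mm across, 50 mm high; a bystander, to be left alone. Origin at the underside.
- driver: Small wooden-handled screwdriver, 130 mm long, lying along its x; a bystander, to be left alone. Origin at the underside.
Things that resemble listed ones, but are neither listed nor needed, are in the scene too. What is shaped like the part that bears paddle_hinge but orange is not meant.

How it is judged:
On the way, in this order (a step that is already met when the one before it is completed fails the run):
1. both covers are pressed fully shut (value of joint each of cover_a, cover_b below 0.025 rad), for 0.2 s.
2. the paddle is held about level (all of step 1 and value of joint paddle between 0.2 and 0.4 rad and contact force between any of the fingers, the arm and paddle above 1 N), for 0.5 s.
At the end, for the whole second after the job is handed in: Both covers are fully shut (within 0.025 rad) with the hoops in their boxes, and the robot is still pressing the paddle (more than 1 N), which rests between 0.2 and 0.4 rad of travel (level within 0.1 rad) (all of step 2 and x of hoop_a1 in the frame of hinge_a between -0.13 and 0 m and y of hoop_a1 in the frame of hinge_a between -0.055 and 0.055 m and height (world z) of each of hoop_a1, hoop_a2, hoop_b1, hoop_b2 below 0.03 m and x of hoop_a2 in the frame of hinge_a between -0.13 and 0 m and y of hoop_a2 in the frame of hinge_a between -0.055 and 0.055 m and x of hoop_b1 in the frame of hinge_b between -0.13 and 0 m and y of hoop_b1 in the frame of hinge_b between -0.055 and 0.055 m and x of hoop_b2 in the frame of hinge_b between -0.13 and 0 m and y of hoop_b2 in the frame of hinge_b between -0.055 and 0.055 m and velocity of joint paddle between -0.1 and 0.1 rad/s); the arm keeps its last pose, push and grip.
It fails at once if the paddle is pressed while a cover is still open (value of joint paddle above 0.12 rad and value of joint any of cover_a, cover_b above 0.12 rad).
It fails at once if the paddle is pushed on towards its bottom stop and trips (value of joint paddle above 0.5 rad).
It fails at once if an earring leaves its box (not (x of hoop_a1 in the frame of hinge_a between -0.13 and 0 m and y of hoop_a1 in the frame of hinge_a between -0.055 and 0.055 m and height (world z) of each of hoop_a1, hoop_a2, hoop_b1, hoop_b2 below 0.03 m and x of hoop_a2 in the frame of hinge_a between -0.13 and 0 m and y of hoop_a2 in the frame of hinge_a between -0.055 and 0.055 m and x of hoop_b1 in the frame of hinge_b between -0.13 and 0 m and y of hoop_b1 in the frame of hinge_b between -0.055 and 0.055 m and x of hoop_b2 in the frame of hinge_b between -0.13 and 0 m and y of hoop_b2 in the frame of hinge_b between -0.055 and 0.055 m)).
It fails at once if a bystander is moved by more than 30 mm or toppled (distance of any of glue_white, glue_black, stud_dish, pencil, mandrel, bead_jar, driver from where it was at the start of the episode above 0.03 m or angle between any of glue_white, glue_black, mandrel, bead_jar, stud_dish's own z axis and vertical above 0.5 rad).
It also fails if it takes over 54 s, if anything falls off the work surface, if the arm or the gripper's body presses on something with over 40 N, if the wrist force passes 120 N, or if a joint passes its speed limit or range.

## Working session

There is one attempt and no reset: what is moved stays moved. The work goes in short steps, each a Python script; the robot and the scene stay as the last script left them, time stands still between calls to the robot, and variables do not carry over. Pictures are saved under pics/ and viewed, at most 10 in all, crops included, and the job is handed in when it is done.

```bash
mkdir -p pics
python3 - <<'E'
from rig import bot,read_camera
import cv2,numpy as np
for n in("scene","top"):
    c=read_camera(n); cv2.imwrite(f"pics/{n}0.png",c["image"][:,:,::-1]); np.savez(f"{n}0.npz",**c)
    print(n,c["K"].round(1).tolist(),c["k1"],c["R"].round(3).tolist(),c["t"].round(3).tolist(),(-c["R"].T@c["t"]).round(3))
E
```

```text
scene [[564.9, 0.0, 319.8], [0.0, 564.9, 246.6], [0.0, 0.0, 1.0]] -0.024585796141513544 [[-0.367, 0.93, -0.001], [0.525, 0.206, -0.826], [-0.768, -0.303, -0.564]] [0.09, -0.211, 1.841] [1.558 0.517 0.864]
top [[496.3, 0.0, 321.0], [0.0, 496.3, 235.1], [0.0, 0.0, 1.0]] -0.010790499110190368 [[-0.028, -1.0, -0.004], [-0.995, 0.028, -0.1], [0.1, 0.001, -0.995]] [0.141, 0.521, 1.163] [0.405 0.126 1.21 ]
```

View pics/scene0.png

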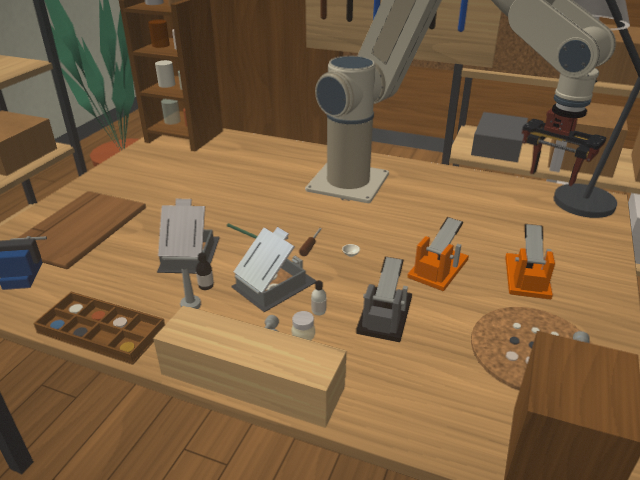

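View pics/top0.png

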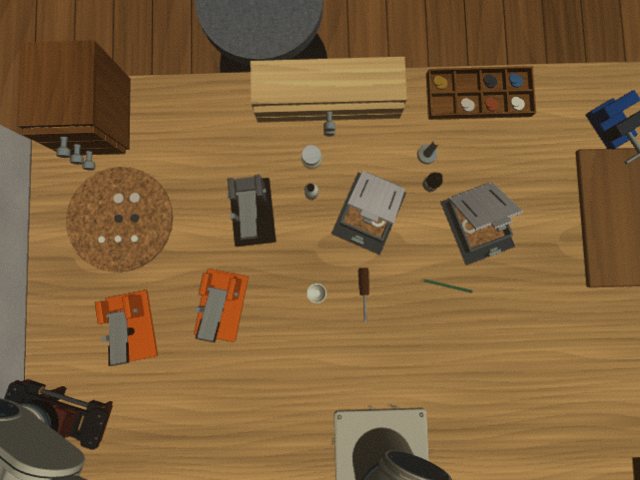

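Run:
```python
import cv2,numpy as np
t=cv2.imread("pics/top0.png");s=cv2.imread("pics/scene0.png")
a=cv2.resize(t[160:275,220:540],None,fx=2.5,fy=2.5,interpolation=cv2.INTER_CUBIC)
b=cv2.resize(s[190:345,145:425],None,fx=2.85,fy=2.0*1.42,interpolation=cv2.INTER_CUBIC)
cv2.imwrite("pics/a.png",a);cv2.imwrite("pics/b.png",b);print(a.shape,b.shape)
```

```text
(288, 800, 3) (440, 798, 3)
```

View pics/a.png

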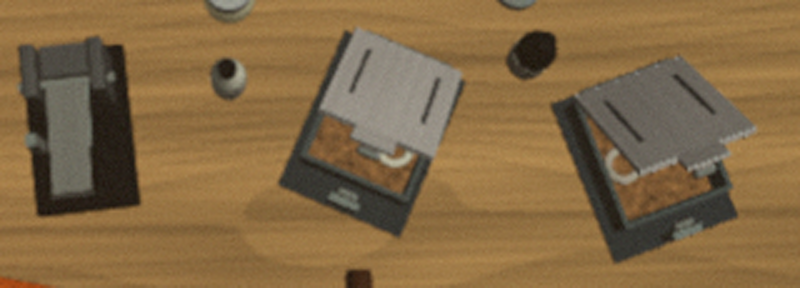

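View pics/b.png

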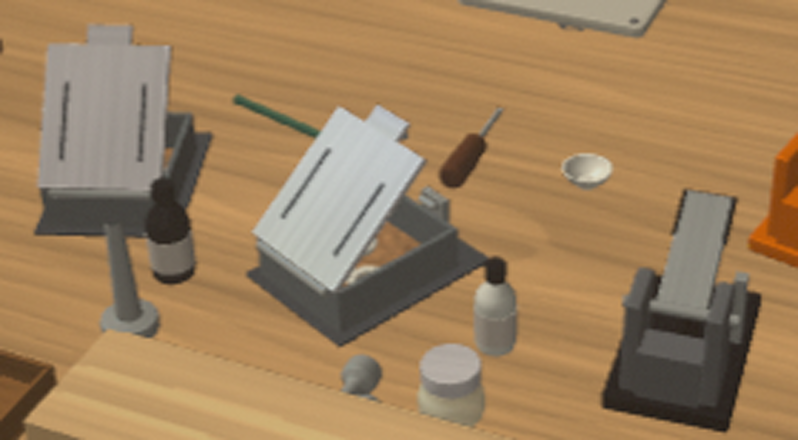

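The crops show both covers hinged at the far side, with their free edges towards the robot. The light box is at about (370,213) in the top view and the dark one at (480,222). The black switch is at (252,210) with its paddle end at about (249,237). I'll triangulate the corners I clicked.

```bash
cat > h.py <<'E'
import cv2,numpy as np
C={n:dict(np.load(f"{n}0.npz")) for n in("scene","top")}
def norm(n,p):
    c=C[n]; return cv2.undistortPoints(np.array([[p]],float),c["K"],np.array([float(c["k1"]),0,0,0])).ravel()
def ray(n,p):
    c=C[n]; d=c["R"].T@np.r_[norm(n,p),1]; return -c["R"].T@c["t"],d
def plane(n,p,z): o,d=ray(n,p); return o+d*(z-o[2])/d[2]
def tri(pt,ps):
    P=[np.c_[C[n]["R"],C[n]["t"]] for n in("top","scene")]
    X=cv2.triangulatePoints(P[0],P[1],norm("top",pt),norm("scene",ps)).ravel(); X=X[:3]/X[3]
    o,d=ray("top",pt);d/=np.linalg.norm(d);return X,np.linalg.norm(np.cross(X-o,d))
A=lambda x,y:(x/2.5+220-.3,y/2.5+160-.3)
B=lambda x,y:(x/2.85+145-.3,y/2.84+190-.3)
E
python3 - <<'E'
from h import *
def show(k,a,b): X,e=tri(A(*a),B(*b)); print(k,X.round(4),"err",e.round(4)); return X
boxes={"1":[((352,28),(332,290)),((463,68),(257,235)),((318,108),(424,160)),((433,155),(337,107))],
"2":[((577,95),(165,187)),((680,57),(40,187)),((640,170),(170,45)),((755,127),(48,45))]}
for k,v in boxes.items():
    P=[show(k,*q) for q in v]
    r=(P[0]+P[1])/2;f=(P[2]+P[3])/2;d=f-r
    print("rear",r.round(4),"w",np.linalg.norm(P[0]-P[1]).round(4),np.linalg.norm(P[2]-P[3]).round(4),"len",np.linalg.norm(d).round(4),"ang",np.arctan2(d[2],np.hypot(*d[:2])).round(3),"yaw(+x axis)",np.arctan2(-d[1],-d[0]).round(3), "yaw from hinge", (np.arctan2(*(P[0]-P[1])[1::-1])-np.pi/2).round(3))
for k,c in {"1":[(280,185),(402,237)],"2":[(613,262),(738,214)]}.items():
    q=[plane("top",A(*p),.006) for p in c]; print("plate front",k,[x.round(4) for x in q],np.linalg.norm(q[0]-q[1]).round(4),"yaw",(np.arctan2(*(q[0]-q[1])[1::-1])-np.pi/2).round(3))
pe=[show("pad",(52,194),(735,197)),show("pad",(93,191),(684,190))]
print("end mid",(pe[0]+pe[1])/2,np.linalg.norm(pe[0]-pe[1]))
q=[plane("top",A(*p),.016) for p in[(40,214),(138,203),(122,45)]]
print("base",[x.round(4) for x in q],np.linalg.norm(q[0]-q[1]),np.linalg.norm(q[2]-q[1]),"yaws",np.arctan2(*(q[0]-q[1])[1::-1])-np.pi/2,np.arctan2(*(q[2]-q[1])[1::-1]))
q=[plane("top",A(*p),.100) for p in[(22,47),(104,40)]];print("cheek tops rear outer",q)
print("post",plane("top",A(35,140),.079))
print("pad side yaw",[np.arctan2(*(plane("top",A(*a),.09)-plane("top",A(*b),.1))[1::-1]) for a,b in[((43,80),(52,194)),((90,77),(93,191))]])
E
```

```text
1 [0.6731 0.0267 0.0539] err 0.002
1 [ 0.6295 -0.0715  0.0527] err 0.0038
1 [0.5832 0.0677 0.1335] err 0.0
1 [ 0.5388 -0.0316  0.1349] err 0.0004
rear [ 0.6513 -0.0224  0.0533] w 0.1075 0.1088 len 0.1278 ang 0.686 yaw(+x axis) -0.421 yaw from hinge -0.417
2 [ 0.6001 -0.1776  0.0556] err 0.0035
2 [ 0.6355 -0.2806  0.0516] err 0.0011
2 [ 0.5186 -0.2063  0.148 ] err 0.0008
2 [ 0.5539 -0.3099  0.1451] err 0.0003
rear [ 0.6178 -0.2291  0.0536] w 0.109 0.1094 len 0.127 ang 0.821 yaw(+x axis) 0.341 yaw from hinge 0.331
plate front 1 [array([0.5294, 0.1004, 0.006 ]), array([ 0.4753, -0.0166,  0.006 ])] 0.1289 yaw -0.433
plate front 2 [array([ 0.4453, -0.2202,  0.006 ]), array([ 0.4885, -0.3446,  0.006 ])] 0.1317 yaw 0.334
pad [0.5154 0.307  0.114 ] err 0.0017
pad [0.5179 0.2682 0.1127] err 0.0009
end mid [0.51666995 0.28758742 0.11336628] 0.038903429603542046
base [array([0.5067, 0.3333, 0.016 ]), array([0.5147, 0.2383, 0.016 ]), array([0.6705, 0.2512, 0.016 ])] 0.09526260126786608 0.15631943758573782 yaws 0.08433387544104831 0.08226004097645433
cheek tops rear outer [array([0.652601  , 0.33351531, 0.1       ]), array([0.6569344, 0.2586812, 0.1      ])]
post [0.56981564 0.32621193 0.079     ]
pad side yaw [np.float64(0.08188049170219756), np.float64(0.02382430406551697)]
```

The sizes and heights match the given ones: cover widths 108–109 mm, lengths 127–128 mm, and paddle end at z 113 mm. Now I'll close both covers.

```bash
cat > m.py <<'E'
import numpy as np
from scipy.spatial.transform import Rotation as Rn
from rig import bot,jaws,kin,read_camera
def quat(yaw,pos):
    best=None
    for s in(1,-1):
        y=s*np.array([-np.sin(yaw),np.cos(yaw),0]);z=np.array([0,0,-1.])
        q=Rn.from_matrix(np.c_[np.cross(y,z),y,z]).as_quat(); j=kin.ik(pos,q)
        if j is not None and(best is None or abs(j[5])<best[0]): best=(abs(j[5]),q)
    return best[1]
BOX={1:(np.array([.647,-.0204,.045]),-.42,.686),2:(np.array([.6126,-.2309,.045]),.338,.821)}
def close(k):
    h,yaw,th=BOX[k]; u=np.array([np.cos(yaw),np.sin(yaw),0]); Z=np.array([0,0,1.])
    # -x edge of tip on the face point 115 mm from hinge
    def P(t,up=0): return h+u*(-.115*np.cos(t)+.0075*np.sin(t)+.008*min(1,t/.2))+Z*(.115*np.sin(t)+.0075*np.cos(t)+up)
    p=P(th,.03); a=p.copy(); a[2]=.28; q=quat(yaw,a)
    bot.reach(a,q); bot.servo_line(p)
    for t in np.linspace(th,.12,6)[1:]: bot.servo_line(P(t),v=.1)
    print("at .12",bot.current_eef_pos(),P(.12),bot.current_wrist_force())
    e=P(0,-.006); print("hit",bot.servo_line(e,v=.025,until_force=35))
    print("end z",bot.current_eef_pos(),bot.current_wrist_force())
    bot.hold(.3); print(bot.current_wrist_force())
    c=bot.current_eef_pos().copy() if hasattr(bot.current_eef_pos(),'copy') else np.array(bot.current_eef_pos())
    c=np.array(c);c[2]=.28; bot.servo_line(c,v=.25)
E
python3 - <<'E'
from m import *
jaws.command_gripper(0.0)
bot.servo_line([.196,.594,.28])
close(1); print(bot.current_time_s())
close(2); print(bot.current_time_s())
h=np.array([.625,.2966,.075]);yaw=.083;u=np.array([np.cos(yaw),np.sin(yaw),0])
a=h-.09*u;a[2]=.28;bot.reach(a,quat(yaw,a));print(bot.current_eef_pos(),bot.current_time_s())
import cv2
for n,(r,c) in {"scene":((190,345),(145,425)),"top":((140,275),(220,540))}.items():
    i=read_camera(n)["image"][:,:,::-1]; cv2.imwrite(f"pics/{n}1.png",cv2.resize(i[r[0]:r[1],c[0]:c[1]],None,fx=2.5,fy=2.5,interpolation=cv2.INTER_CUBIC))
E
```

```text
at .12 [0.54759163 0.02382314 0.06616273] [0.54795254 0.02383188 0.06621297] [ 0.55801061 -0.19252393  0.36846704]
hit False
end z [0.54199475 0.02646697 0.04647482] [ 0.23752176 -0.71791738  0.4778627 ]
[1.5451955  0.15584374 0.18114748]
9.7083
at .12 [ 0.50997763 -0.26670772  0.06608043] [ 0.5102624  -0.26687046  0.06621297] [-0.20552072  0.39578019  0.35474875]
hit False
end z [ 0.50418178 -0.26906542  0.04651295] [0.97800666 0.09097498 0.68961653]
[0.1756851  0.7593032  0.38667848]
16.4917
[0.53554899 0.28849913 0.27980264] 18.5083
```

View pics/scene1.png

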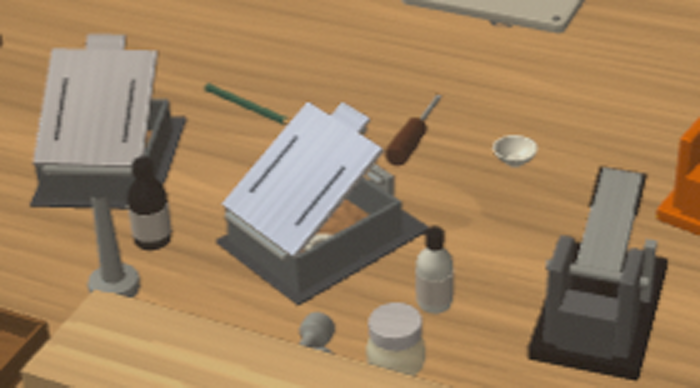

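View pics/top1.png

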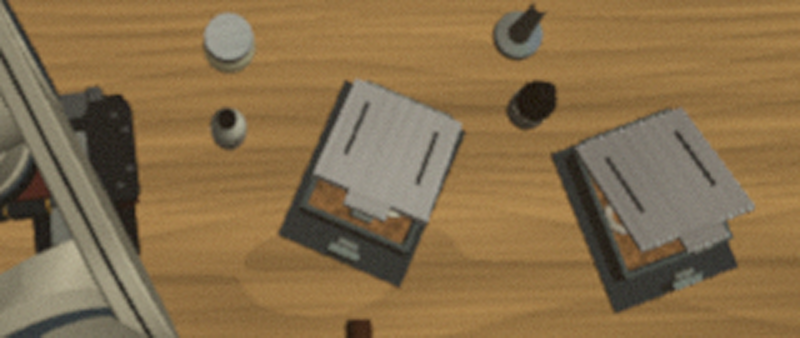

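Both covers are still open, though they sit a little lower than before, and the tool felt no force. I'll repeat the approach on box 1, log the force at each step, and look partway down.

```bash
cat >> m.py <<'E'
def geo(k):
    h,yaw,th=BOX[k]; u=np.array([np.cos(yaw),np.sin(yaw),0]); Z=np.array([0,0,1.])
    return lambda t,up=0: h+u*(-.115*np.cos(t)+.0075*np.sin(t)+.008*min(1,t/.2))+Z*(.115*np.sin(t)+.0075*np.cos(t)+up)
def log(*a): print(*a,np.round(bot.current_eef_pos(),4),"F",np.round(bot.current_wrist_force(),2),"M",np.round(bot.current_moment(),2),"w",round(float(bot.current_gripper_width()),4),round(bot.current_time_s(),2))
E
python3 - <<'E'
from m import *
import cv2
P=geo(1);yaw=BOX[1][1];p=P(.686,.03);a=p.copy();a[2]=.2;log("start")
bot.reach(a,quat(yaw,a));bot.servo_line(p,v=.2)
for t in(.55,.42,.3): bot.servo_line(P(t),v=.1);log(t)
s=read_camera("scene")["image"][:,:,::-1];t=read_camera("top")["image"][:,:,::-1]
cv2.imwrite("pics/mid.png",np.vstack([cv2.resize(s[170:320,180:400],(660,450),interpolation=cv2.INTER_CUBIC)[:300],cv2.resize(t[160:260,260:480],(660,300),interpolation=cv2.INTER_CUBIC)]))
E
```

```text
start [0.5357 0.2884 0.2799] F [-0.01 -0.32 -0.13] M [ 0.05  0.   -0.01] w 0.0007 18.61
0.55 [0.569  0.0148 0.1122] F [-0.7  -0.82  0.24] M [-0.02 -0.07  0.04] w 0.0008 20.7
0.42 [0.5611 0.0179 0.0989] F [-0.28  0.4   0.45] M [-0.06  0.    0.01] w 0.0005 21.0
0.3 [0.556  0.0202 0.0862] F [ 0.88 -0.7   0.26] M [ 0.   -0.02 -0.01] w 0.0004 21.29
```

View pics/mid.png

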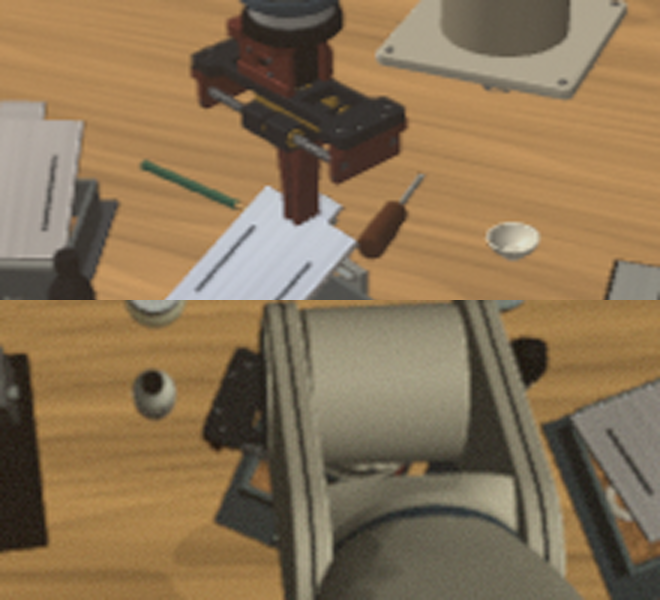

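The finger sits on the cover's upper face, with its tip at about (300,222) in the picture, which is scene pixel (280,244). The cover is only slightly lowered. I'll check where the reported TCP should appear.

Run:
```python
from h import *
from m import bot,log
c=C["scene"]
def pr(X):
    return cv2.projectPoints(np.array([X],float),cv2.Rodrigues(c["R"])[0],c["t"],c["K"],np.array([float(c["k1"]),0,0,0]))[0].ravel()
for z in(.0862,.1,.11,.12,.13,.14):print(z,pr([.556,.0202,z]).round(1))
log("now");print(bot.current_tau(),bot.current_qpos())
# cover angle now: hinge1, front -y corner for angles
yaw=-.42;u=np.array([np.cos(yaw),np.sin(yaw),0]);v=np.array([-u[1],u[0],0])
for t in(.3,.4,.5,.6,.7):
  print(t,[pr(np.array([.647,-.0204,.045])+u*(-.13*np.cos(t)+.0075*np.sin(t))+s*.055*v+np.array([0,0,.13*np.sin(t)+.0075*np.cos(t)])).round(1) for s in(-1,1)])
```

```text
0.0862 [280.5 252.3]
0.1 [280.3 247.6]
0.11 [280.1 244.1]
0.12 [279.9 240.6]
0.13 [279.8 237.1]
0.14 [279.6 233.5]
now [0.5564 0.0202 0.0866] F [0.53 0.8  0.81] M [-0.04  0.03 -0.02] w 0.0 21.39
[ 5.68409369e-02 -5.05144501e+01 -2.06380105e+01  1.96329720e-02
  7.76937674e-02  5.11249573e-05] [ 1.48608468e-02  4.71609108e-01  1.85249242e+00 -5.84627744e-05
  8.17072273e-01 -1.13588694e+00]
0.3 [array([272.6, 238.2]), array([302.9, 256.5])]
0.4 [array([270.8, 235. ]), array([301.2, 253.2])]
0.5 [array([268.6, 232.1]), array([299.1, 250.3])]
0.6 [array([266. , 229.5]), array([296.6, 247.8])]
0.7 [array([263.1, 227.4]), array([293.8, 245.7])]
```

The picture puts the tip about 20 mm higher than the reading says, with the cover at about 0.48 rad. The wrist force also reads near zero. I'll step further down, tracking the cover corner by optical flow and using joint torque as the force gauge.

```bash
cat >> m.py <<'E'
import cv2,h as H
def pr(X,n="scene"):
    c=H.C[n]; return cv2.projectPoints(np.array([X],float),cv2.Rodrigues(c["R"])[0],c["t"],c["K"],np.array([float(c["k1"]),0,0,0]))[0].ravel()
def corner(k,t,s=-1):
    h,yaw,_=BOX[k];u=np.array([np.cos(yaw),np.sin(yaw),0]);v=np.array([-u[1],u[0],0])
    return h+u*(-.13*np.cos(t)+.0075*np.sin(t))+s*.055*v+np.array([0,0,.13*np.sin(t)+.0075*np.cos(t)])
TS=np.linspace(-.05,1,211)
def ang(k,px,s=-1): return TS[np.argmin([np.linalg.norm(pr(corner(k,t,s))-px) for t in TS])]
def grey(): return cv2.cvtColor(read_camera("scene")["image"],cv2.COLOR_RGB2GRAY)
def track(g0,g1,p):
    q,st,_=cv2.calcOpticalFlowPyrLK(g0,g1,np.array([[p]],np.float32),None,winSize=(13,13),maxLevel=1); return q.ravel()
def descend(k,p,ts,dz=.02,v=.05,lim=14,s=-1):
    P=geo(k); g=grey(); t0=bot.current_tau()
    for t in ts:
        bot.servo_line(P(max(t,0),-dz+.115*min(t,0)),v=v); g1=grey(); p=track(g,g1,p); g=g1
        d=np.array(bot.current_tau())-t0
        print("cmd",round(t,3),"z",round(float(bot.current_eef_pos()[2]),4),"px",p.round(1),"ang",round(ang(k,p,s),3),"dtau",d[1:5:1].round(2),"Fz",round(float(bot.current_wrist_force()[2]),2))
        if abs(d[1])>lim: print("limit");break
    return p
E
python3 - <<'E'
from m import *
descend(1,(269.3,232.3),[.42,.35,.28,.2])
E
```

```text
cmd 0.42 z 0.0786 px [267.7 234.5] ang 0.46 dtau [-0.46  0.81  0.06  0.24] Fz -0.16
cmd 0.35 z 0.0712 px [269.3 236.4] ang 0.39 dtau [-0.61  0.88  0.02 -0.03] Fz -0.3
cmd 0.28 z 0.0637 px [270.3 238.5] ang 0.32 dtau [-0.54  1.42 -0.01 -0.03] Fz 0.85
cmd 0.2 z 0.0549 px [271.2 241. ] ang 0.245 dtau [-0.52  2.02 -0.01 -0.03] Fz 1.16
```

The cover follows the tool, with a z offset of about 23 mm. I'll keep going to shut.

Run:
```python
from m import *
descend(1,(271.2,241.),[.13,.07,.04,.02,0,-.02,-.035,-.05,-.065],lim=16)
log("end")
```

```text
cmd 0.13 z 0.0471 px [272.8 243.1] ang 0.175 dtau [ 0.16  0.67  0.01 -0.01] Fz 0.38
cmd 0.07 z 0.0403 px [274. 245.] ang 0.12 dtau [ 0.26  1.2  -0.01 -0.  ] Fz 0.71
cmd 0.04 z 0.037 px [274.5 245.9] ang 0.095 dtau [0.32 1.8  0.02 0.19] Fz 0.94
cmd 0.02 z 0.0347 px [274.7 246.5] ang 0.08 dtau [0.33 2.13 0.03 0.28] Fz -0.14
cmd 0 z 0.0324 px [275.  247.1] ang 0.06 dtau [0.35 2.31 0.02 0.29] Fz 0.41
cmd -0.02 z 0.0307 px [275.1 247.4] ang 0.055 dtau [ 4.09  2.61 -0.06 -0.51] Fz 8.38
cmd -0.035 z 0.0289 px [275.2 248.1] ang 0.035 dtau [ 3.51  2.48 -0.19 -0.52] Fz 9.03
cmd -0.05 z 0.0268 px [275.3 248.6] ang 0.025 dtau [ 1.9   2.   -0.31 -0.45] Fz 6.57
cmd -0.065 z 0.0248 px [275.3 249.3] ang 0.005 dtau [ 0.15  1.52 -0.24 -0.34] Fz 2.1
end [0.5414 0.0266 0.0248] F [-0.69  1.25  2.1 ] M [ 0.24  0.22 -0.02] w 0.0005 25.81
```

The sensor works and the catch was felt. Now the final press until the stop, then check that it holds after release.

Run:
```python
from m import *
p=np.array(bot.current_eef_pos());p[2]-=.012
g=grey();print("hit",bot.servo_line(p,v=.02,until_force=25));log("stop")
p=np.array(bot.current_eef_pos());p[2]+=.03;bot.servo_line(p,v=.1);g1=grey();q=track(g,g1,(275.3,249.3));print(q,ang(1,q));p[2]=.17;bot.servo_line(p,v=.25);g2=grey();q=track(g1,g2,q);print(q,ang(1,q));log("up")
```

```text
hit True
stop [0.5416 0.0266 0.0227] F [-2.59  0.26 11.37] M [-0.    0.53  0.01] w 0.0004 26.19
[296.01935 256.22397] -0.05
[295.7987  255.86673] -0.05
up [0.5402 0.0265 0.1681] F [-0.21  0.36 -0.96] M [ 0.01  0.01 -0.  ] w 0.0004 27.37
```

Run:
```python
from m import *
i=read_camera("scene")["image"][:,:,::-1];cv2.imwrite("pics/c1.png",cv2.resize(i[190:315,145:345],None,fx=4,fy=4,interpolation=cv2.INTER_CUBIC))
print("box1 corners shut/0.1",[pr(corner(1,t,s)).round(1) for t in(0,.1) for s in(-1,1)])
print("box2",[(t,[pr(corner(2,t,s)).round(1).tolist() for s in(-1,1)]) for t in(.4,.5,.6,.7,.8)])
```

```text
box1 corners shut/0.1 [array([275.8, 249.5]), array([305.6, 268. ]), array([275.1, 245.5]), array([305.1, 263.9])]
box2 [(0.4, [[167.6, 212.8], [209.1, 213.5]]), (0.5, [[166.3, 210.3], [208.2, 211.0]]), (0.6, [[165.0, 208.2], [207.1, 208.9]]), (0.7, [[163.5, 206.5], [206.0, 207.3]]), (0.8, [[161.9, 205.3], [204.9, 206.1]])]
```

View pics/c1.png

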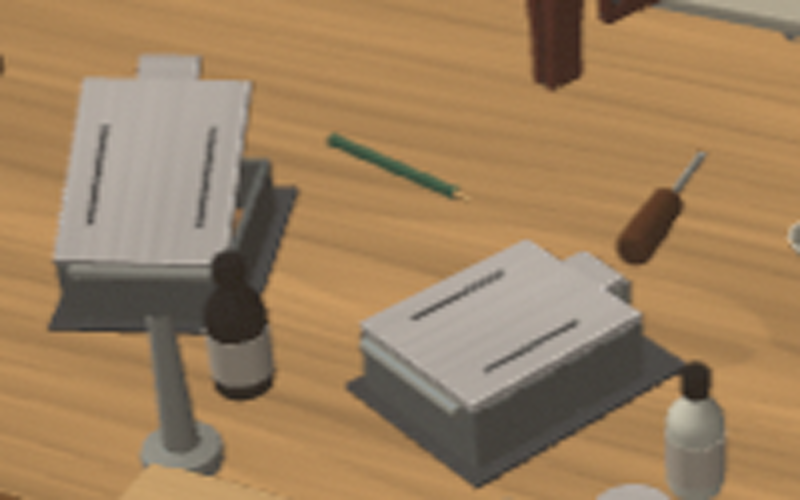

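Box 1 is shut: its corner at scene pixel (276,250) matches the prediction for 0 rad. Box 2's corner at (165.5,209.5) means about 0.56 rad. Now box 2 with the corrected offset.

Run:
```python
from m import *
P=geo(2);yaw=BOX[2][1];D=.028
p=P(.6,.02-D);a=p.copy();a[2]=.17;bot.reach(a,quat(yaw,a));bot.servo_line(p,v=.2)
q=descend(2,(165.5,209.5),[.45,.3,.15,.05,.02],dz=D,v=.06,lim=20)
p=P(0,-.02-D);print("hit",bot.servo_line(p,v=.02,until_force=25));log("stop")
bot.servo_line(np.array(bot.current_eef_pos())+[0,0,.14],v=.25);log("up")
i=read_camera("scene")["image"][:,:,::-1];cv2.imwrite("pics/c2.png",cv2.resize(i[190:345,145:425],None,fx=2.8,fy=2.8,interpolation=cv2.INTER_CUBIC))
print([(t,[pr(corner(2,t,s)).round(1).tolist() for s in(-1,1)]) for t in(0,.1)],"tcp px",pr(np.array(bot.current_eef_pos())),pr(np.array(bot.current_eef_pos())+[0,0,.029]))
```

```text
cmd 0.45 z 0.0738 px [166.7 212. ] ang 0.44 dtau [-1.57  1.2  -0.04 -0.06] Fz -0.21
cmd 0.3 z 0.0579 px [168.3 216.2] ang 0.29 dtau [-1.5   2.09 -0.03 -0.16] Fz 0.92
cmd 0.15 z 0.0413 px [169.5 221.5] ang 0.13 dtau [-1.49  2.97  0.03 -0.26] Fz 0.41
cmd 0.05 z 0.0302 px [170.2 224.4] ang 0.05 dtau [-0.23  5.96 -0.17  0.59] Fz 2.81
cmd 0.02 z 0.0265 px [170.5 225.4] ang 0.025 dtau [-1.13  5.19 -0.1   0.3 ] Fz 1.97
hit True
stop [ 0.5045 -0.2688  0.0227] F [-1.82  1.79 11.54] M [ 0.26  0.53 -0.03] w 0.0007 32.58
up [ 0.5035 -0.2683  0.1614] F [-0.74  0.8   0.49] M [-0.05  0.15  0.05] w 0.0004 33.28
[(0, [[171.7, 226.2], [212.2, 227.0]]), (0.1, [[170.9, 222.4], [211.6, 223.2]])] tcp px [185.72668815 193.88450107] [184.19820064 183.83443303]
```

View pics/c2.png

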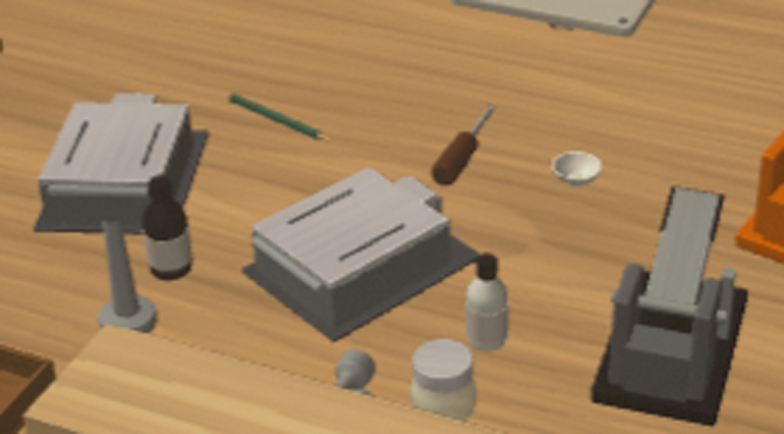

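Both covers are shut: box 2's corner at (171,227) matches 0 rad. Both stops came at reported z 0.0227, so the offset is 29–30 mm and the level paddle should be at reported z ≈ 0.050. I'll press in steps, tracking the paddle's end corner.

```bash
cat >> m.py <<'E'
PH=np.array([.625,.2966,.075]);PY=.083;PU=np.array([np.cos(PY),np.sin(PY),0]);PV=np.array([-PU[1],PU[0],0])
def pcor(t,s): f=.3-t; return PH+PU*(-.115*np.cos(f)+.004*np.sin(f))+s*PV*.02+np.array([0,0,.115*np.sin(f)+.004*np.cos(f)])
def pang(px,s): return TS[np.argmin([np.linalg.norm(pr(pcor(t,s))-px) for t in TS])]
E
python3 - <<'E'
from m import *
a=PH-.09*PU;a[2]=.17;bot.reach(a,quat(PY,a))
g=grey();ps={1:np.array(H.B(735,197)),-1:np.array(H.B(684,190))}
print({s:pang(p,s) for s,p in ps.items()},[pr(pcor(t,1)).round(1) for t in(0,.3,.6)])
for z in(.09,.08,.075,.07,.065,.06):
    a[2]=z;bot.servo_line(a,v=.15 if z==.09 else .04);g1=grey()
    ps={s:track(g,g1,p) for s,p in ps.items()};g=g1
    print(z,{s:(p.round(1).tolist(),round(pang(p,s),3)) for s,p in ps.items()},"Fz",round(float(bot.current_wrist_force()[2]),2))
log("end");cv2.imwrite("pics/p.png",g);np.save("ps.npy",[ps[1],ps[-1]])
E
```

```text
{1: np.float64(-0.015), -1: np.float64(0.0)} [array([402.1, 259.5]), array([401.4, 269.8]), array([399.9, 282.4])]
0.09 {1: ([402.6000061035156, 259.1000061035156], np.float64(-0.015)), -1: ([416.3999938964844, 129.10000610351562], np.float64(-0.05))} Fz -0.33
0.08 {1: ([402.70001220703125, 259.20001220703125], np.float64(-0.01)), -1: ([415.8999938964844, 134.3000030517578], np.float64(-0.05))} Fz 0.95
0.075 {1: ([402.6000061035156, 260.6000061035156], np.float64(0.035)), -1: ([415.20001220703125, 137.0], np.float64(-0.05))} Fz 2.1
0.07 {1: ([402.5, 262.20001220703125], np.float64(0.085)), -1: ([415.0, 139.60000610351562], np.float64(-0.05))} Fz 3.19
0.065 {1: ([402.3999938964844, 263.6000061035156], np.float64(0.13)), -1: ([414.70001220703125, 142.0], np.float64(-0.05))} Fz 3.95
0.06 {1: ([402.29998779296875, 264.8999938964844], np.float64(0.165)), -1: ([414.5, 144.5], np.float64(-0.05))} Fz 3.97
end [0.5352 0.2891 0.0601] F [-0.48  0.81  3.97] M [0.24 0.28 0.02] w 0.0006 37.88
```

Run:
```python
from m import *
a=PH-.09*PU;p=np.load("ps.npy")[0];g=grey()
for z in(.055,.049):
    a[2]=z;bot.servo_line(a,v=.03);bot.hold(.2);g1=grey();p=track(g,g1,p);g=g1
    print(z,p.round(1),pang(p,1));log("")
bot.hold(.6);log("");np.save("ps.npy",[p,p])
i=read_camera("scene")["image"][:,:,::-1];cv2.imwrite("pics/pad.png",cv2.resize(i[225:345,345:445],None,fx=5,fy=5,interpolation=cv2.INTER_CUBIC))
print(pr(PH+[0,0,.004]),[pr(pcor(t,1)).round(1) for t in(.2,.3,.4)])
```

```text
0.055 [402.2 266.6] 0.21500000000000002
 [0.535  0.2891 0.055 ] F [-3.89  1.03  4.48] M [ 0.27  0.58 -0.01] w 0.0004 38.5
0.049 [402.  268.3] 0.26
 [0.5352 0.2891 0.0492] F [-3.49  0.09  6.27] M [0.22 0.65 0.02] w 0.0004 39.1
 [0.5352 0.2891 0.0492] F [-2.98  0.68  6.39] M [0.11 0.64 0.  ] w 0.0005 39.7
[383.02064987 298.56300795] [array([401.7, 266.1]), array([401.4, 269.8]), array([401. , 273.8])]
```

View pics/pad.png

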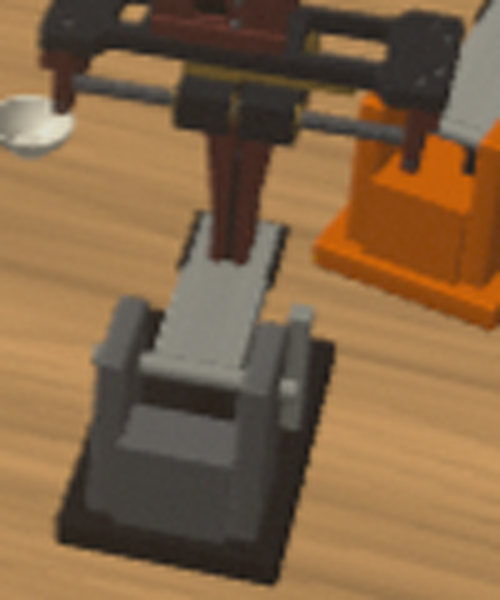

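The finger presses the grip, and the paddle's end corner at scene pixel (402,270) agrees with level (predicted 269.8). Tracking gives 0.26 rad, the height offset gives about 0.30 rad, and the force is 6.4 N. All are inside the band, so I'm handing in.

```bash
python3 -c "
from rig import bot
print(bot.sign_off())"
```

```text
the job is handed in; nothing more can be done
None
```

Both covers are latched shut, the paddle was held level (about 0.26–0.30 rad, 6.4 N) and the job was handed in at about 40 s; my first pass left both covers open because the fingertip sat about 29 mm higher than its reading, so I closed them again with that corrected.

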